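# Trace the marked escape route on the plan board

### The arm

A 7-joint arm with a two-finger parallel gripper is mounted at the origin on the work surface. World frame = base frame: x ahead of the robot, y to its left, z up, the work surface at z = 0. Lengths are in m, angles in rad, forces in N, time in s.
With the tool pointing down it reaches from about 0.4 to 0.9 m from the base axis. Payload 5.5 kg.
Tool frame: the origin (TCP) lies midway between the tips of the shut fingers; the grasp point (between the pads) lies 19 mm behind it (manip.grip_depth is the distance from the TCP to the grasp point, in m); z points along the fingers, y is the line along which they close (so a half turn about z gives the same grasp; the last joint's range is limited). The gripper opens to 92 mm and grips with 3 to 60 N. Pads are 19 mm wide; open, the fingers measure 130 mm over their backs; the gripper's body (75 mm by 190 mm) begins 47 mm behind the grasp point.
Start: joints at [-1, 0.501, -0.427, 1.55, 0.221, 1.138, -0.21], TCP at [0.197, 0.619, 0.227] pointing down, gripper open.
Joint ranges: [-2.88, 2.88], [-0.31, 2.03], [-1.54, 1.56], [0.2, 2.42], [-1.41, 4.55], [0.19, 2.02], [-2.57, 2.57]. Speed limits (rad/s): [2.57, 2.57, 3.14, 3.14, 3.14, 3.14, 3.14].

### API

Orientations are given as a unit quaternion [x, y, z, w].
In Python, from bench import manip, effector, viewer gives the robot as it stands. Calls block until the motion is done:
- manip.move_pose(position, orientation): joint-space move of the TCP to a pose.
- manip.servo_line(position, ori=None, vel=0.15): straight line of the TCP; ori=None keeps the orientation; vel is the mean speed in m/s.
- manip.movej(angles): joint-space move.
- effector.open_jaws() and effector.close(f_grip=None): open the fingers fully, or close them until they stop; f_grip is the grip in N (None keeps the last).
- manip.sleep(seconds).
- manip.solve_ik(position, orientation): joint angles nearest the present ones, or None.
- viewer.get_image(name): name is "scene" or "top"; returns the picture (400x640x3 uint8, red, green, blue); there is no depth.
- viewer.get_calibration(name): a dict with "vfov" (degrees; the focal length in pixels is half the picture's height over the tangent of half this angle, whatever the lens; pixels are square), "cx", "cy" (the principal point, pixels), "eye" and "attitude" of the camera in the world. Camera axes: x right, y down, z forward; pixel columns grow to the right and rows downward; lengths in m; the calibration is good to about 2 mm. A picture is of the moment at which its call begins. get_calibration takes no time and is no camera call.
A pose or a line that the arm cannot do raises manip.PlanningError and nothing moves.
- manip.hand_in(): hands the job in; it is judged then, once.
Readings, each from a call of its own:
- manip.current_clock(): time.
- manip.current_q(): joint angles.
- manip.current_joint_velocities(): joint speeds.
- manip.current_tau(): joint torques, N m.
- manip.current_tool_pos(): TCP position.
- manip.current_tcp_rot(): TCP orientation.
- manip.current_force(): force on the tool from outside, world axes, zero at the start.
- manip.current_wrist_torque(): the same for the moment, N m.
- manip.current_finger_gap(): finger opening in m.
- manip.current_gripper_force(): force on a finger pad.
Only numpy, scipy, OpenCV 4.12 (cv2) and the standard library are available. Lean on these libraries where they do the work, as an engineer would, in place of code of your own. Each camera call takes 0.05 s, during which the arm holds its last target. There are 200 camera calls.

### The job

Demonstrate the marked escape route on the plan board with your fingertips: press the round start pad and let it up, then slowly follow the row of steel counters one after another, close above them (no more than a finger's width) or barely touching, skipping none, all the way to the other end of the board, and finally press the square finish pad and keep it held down; the program finishes while holding it. Press gently, and leave the loose counters and everything else on the desk where they are: nothing is picked up or pushed away.

Things in the scene. Friction and masses are not known exactly. Their poses are not given: they have to be found in the camera images.
- board: fixed pale plan board with ruled squares, 240 mm (its x) by 400 mm (its y), 12 mm thick, lying flat on the desk; origin at the centre of its underside, z up. A pad stands near each end of its y axis, 155 mm from the centre; either may be at either end, and the row of counters wanders between them. Keep the fingers pointing down, their middle above what is touched or followed.
- start_base: start pad's round black housing, 48 mm across, 12 mm high, fixed on the board; origin at the centre of its underside; carries the round pad
- finish_base: finish pad's square black housing, 46 x 46 x 12 mm, fixed on the board; origin at the centre of its underside; carries the square pad
- start_top (a point): centre of the top face of the ROUND grey start pad, 38 mm across, which stands 8 mm above its housing (top 32 mm above the desk when up); moves down with it
- start (a joint): how far the round start pad is pressed down, 0 (up) to 0.006 m; a spring of about 0.5 N at first to 4 N fully down brings it back up; it counts as pressed from 0.003
- finish_top (a point): centre of the top face of the SQUARE grey finish pad, 36 x 36 mm, which stands 8 mm above its housing (top 32 mm above the desk when up); moves down with it
- finish (a joint): how far the square finish pad is pressed down, 0 (up) to 0.006 m; a spring of about 0.5 N at first to 4 N fully down brings it back up; it counts as pressed from 0.003
- counter1: loose dark steel counter, a 25 g disc 24 mm across and 9 mm high lying on the board (top 21 mm above the desk); number 1 of the row of six counted from the board's -y end; neighbours are 30 to 65 mm apart; origin at the centre of its underside
- counter2: loose dark steel counter, a 25 g disc 24 mm across and 9 mm high lying on the board (top 21 mm above the desk); number 2 of the row of six counted from the board's -y end; neighbours are 30 to 65 mm apart; origin at the centre of its underside
- counter3: loose dark steel counter, a 25 g disc 24 mm across and 9 mm high lying on the board (top 21 mm above the desk); number 3 of the row of six counted from the board's -y end; neighbours are 30 to 65 mm apart; origin at the centre of its underside
- counter4: loose dark steel counter, a 25 g disc 24 mm across and 9 mm high lying on the board (top 21 mm above the desk); number 4 of the row of six counted from the board's -y end; neighbours are 30 to 65 mm apart; origin at the centre of its underside
- counter5: loose dark steel counter, a 25 g disc 24 mm across and 9 mm high lying on the board (top 21 mm above the desk); number 5 of the row of six counted from the board's -y end; neighbours are 30 to 65 mm apart; origin at the centre of its underside
- counter6: loose dark steel counter, a 25 g disc 24 mm across and 9 mm high lying on the board (top 21 mm above the desk); number 6 of the row of six counted from the board's -y end; neighbours are 30 to 65 mm apart; origin at the centre of its underside
- eraser: bystander, not to be moved: rubber eraser 22 x 52 x 12 mm lying on the near part of the board beside the row; origin at the centre of its underside
- corrector: bystander, not to be moved: small bottle, 28 mm across and 65 mm high, standing on the far part of the board beside the row; origin at the centre of its underside
- stapler: bystander, not to be moved: black stapler 150 mm (its x) x 36 x 46 mm on the desk just past the board's +y end; origin at the centre of its underside
- mug: bystander, not to be moved: white mug, 80 mm across, 90 mm high, handle at its +y, on the desk beyond the board's far edge; origin at the centre of its underside
- tape: bystander, not to be moved: roll of tape lying flat, 64 mm across, 19 mm high, on the desk beyond the board's far edge; origin at the centre of its underside
- punch: bystander, not to be moved: black hole punch 110 x 100 x 56 mm on the desk just past the board's -y end; origin at the centre of its underside

How it is judged:
By the outcome, as a careful person would: the job done as asked, in the order asked, and still so for the second after the job is handed in, while the arm keeps its last pose, push and grip.
It also fails if it takes over 51 s, if anything falls off the work surface, if the arm or the gripper's body presses on something with over 40 N, if the wrist force passes 120 N, or if a joint passes its speed limit or range.

## Working session

There is one attempt and no reset: what is moved stays moved. The work goes in short steps, each a Python script; the robot and the scene stay as the last script left them, time stands still between calls to the robot, and variables do not carry over. Pictures are saved under pics/ and viewed, at most 10 in all, crops included, and the job is handed in when it is done.

```bash
mkdir -p pics; python3 - <<'E'
from bench import manip, effector, viewer
import cv2
for n in("top","scene"):
    cv2.imwrite(f"pics/{n}0.png",viewer.get_image(n)[:,:,::-1]); print(n,viewer.get_calibration(n))
print(manip.current_clock(),manip.current_tcp_rot())
E
```

```text
top {'vfov': 55.78722884544328, 'cx': 320.5609392407038, 'cy': 204.8117014418792, 'eye': array([0.54107171, 0.02951652, 0.98611206]), 'attitude': array([-0.6983391 ,  0.71467816, -0.031839  ,  0.02332197])}
scene {'vfov': 47.83453138450265, 'cx': 312.4292584679138, 'cy': 197.34918328554147, 'eye': array([1.08933366, 0.09653381, 0.89116264]), 'attitude': array([ 0.62536665,  0.73537347, -0.19661755, -0.17170892])}
0.1 [ 1.53268972e-01  9.88184132e-01 -8.48379417e-04 -1.52148294e-04]
```

View pics/top0.png

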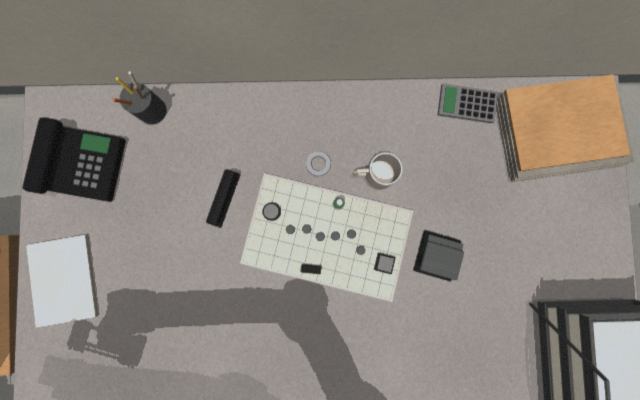

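View pics/scene0.png

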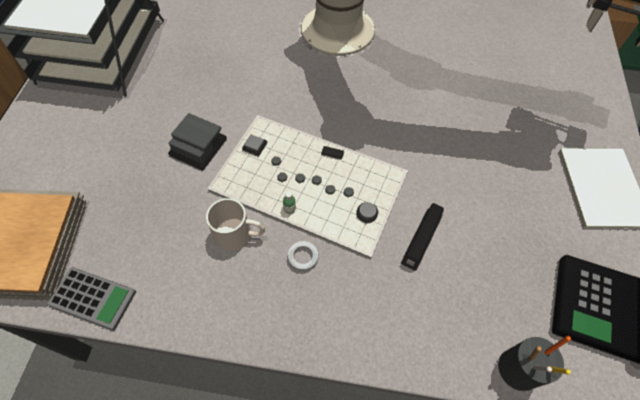

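The top view shows the round start pad at (271,211), the square finish pad at (385,263), and counters at roughly (290,229), (306,229), (320,237), (335,236), (351,234) and (361,250). The bottle is at (339,202) and the eraser at (311,269). In the scene view the round pad is at (367,211) and the square pad at (255,145).

```bash
cat > h.py <<'E'
import numpy as np, cv2
from scipy.spatial.transform import Rotation as R
from bench import manip, effector, viewer
C={n:viewer.get_calibration(n) for n in("top","scene")}
def px2w(n,p,z):
    c=C[n]; f=200/np.tan(np.radians(c["vfov"])/2)
    d=R.from_quat(c["attitude"]).apply([(p[0]-c["cx"])/f,(p[1]-c["cy"])/f,1])
    return c["eye"]+d*(z-c["eye"][2])/d[2]
E
cat > m.py <<'E'
from h import *
G={"top":[(271,211),(290,229),(306,229),(320,237),(335,236),(351,234),(361,250),(385,263),(339,202),(311,269)],
"scene":[(367,211),(349,192),(330,189),(317,180),(300,178),(282,177),(276,161),(255,145),(289,205),(333,153)]}
K={"top":[(263,174),(413,210),(393,300),(241,264)],"scene":[(372,254),(209,189),(258,117),(407,171)]}
for n in G:
    im=cv2.imread(f"pics/{n}0.png"); g=cv2.cvtColor(im,cv2.COLOR_BGR2GRAY)
    S=4; b=cv2.resize(g,None,fx=S,fy=S,interpolation=cv2.INTER_CUBIC)
    _,_,st,ce=cv2.connectedComponentsWithStats((b<140).astype(np.uint8))
    print(n)
    for i,p in enumerate(G[n]):
        q=(ce+.5)/S-.5; k=min((k for k in range(1,len(q)) if st[k,4]>150),key=lambda k:np.hypot(*(q[k]-p)))
        z=.026 if i in(0,7) else .0165
        print(i,q[k].round(1),st[k,2:]/np.array([S,S,S*S]),px2w(n,q[k],z)[:2].round(4))
    w=np.array([px2w(n,p,.012)[:2] for p in K[n]]); print("corners",w.round(3).tolist(),np.linalg.norm(w-np.roll(w,-1,0),axis=1).round(3))
    x0,y0=(235,165) if n=="top" else (200,110)
    cv2.imwrite(f"pics/{n}_z.png",cv2.resize(im[y0:y0+145,x0:x0+210],None,fx=3.8,fy=3.8,interpolation=cv2.INTER_CUBIC))
E
python3 m.py
```

```text
top
0 [271.3 211. ] [ 19.      19.5    283.4375] [0.6031 0.1425]
1 [290. 229.] [ 9.5     9.25   66.8125] [0.5564 0.0966]
2 [306.3 228.5] [ 9.75   9.    67.125] [0.5567 0.0548]
3 [319.9 236.1] [ 9.25  9.   64.75] [0.5366 0.0206]
4 [334.9 235.4] [ 9.25   9.    65.375] [ 0.5373 -0.018 ]
5 [351.  233.5] [ 9.25  9.   65.25] [ 0.5413 -0.0592]
6 [360.2 249.5] [ 9.25    9.5    68.8125] [ 0.4999 -0.0816]
7 [384.3 262.8] [ 21.75  22.25 354.  ] [ 0.4656 -0.1403]
8 [338.4 202.4] [12.     13.75   90.4375] [ 0.622  -0.0291]
9 [310.7 268.3] [ 21.75   11.25  195.375] [0.4555 0.0459]
corners [[0.701, 0.165], [0.598, -0.222], [0.37, -0.161], [0.47, 0.223]] [0.4   0.236 0.397 0.238]
scene
0 [366.6 212.5] [ 22.5     21.75   357.8125] [0.6087 0.1447]
1 [348.2 191.9] [10.5     9.75   78.6875] [0.5572 0.0988]
2 [329.8 189.4] [10.5     9.25   75.6875] [0.5575 0.0568]
3 [316.2 179.9] [ 9.75   9.75  73.625] [0.5373 0.0224]
4 [299.7 177.9] [10.25    9.5    74.4375] [ 0.5381 -0.0159]
5 [281.8 176.9] [ 9.75  9.5  73.25] [ 0.5422 -0.0572]
6 [275.8 160.9] [10.25   9.    72.875] [ 0.5005 -0.0798]
7 [254.2 145.5] [ 25.25  21.75 344.75] [ 0.4717 -0.1374]
8 [288.2 205.8] [ 14.25    20.75   222.6875] [ 0.6147 -0.0284]
9 [332.1 152.5] [ 23.      13.5    213.9375] [0.4547 0.0479]
corners [[0.698, 0.166], [0.599, -0.215], [0.373, -0.152], [0.475, 0.228]] [0.394 0.234 0.393 0.231]
```

View pics/top_z.png

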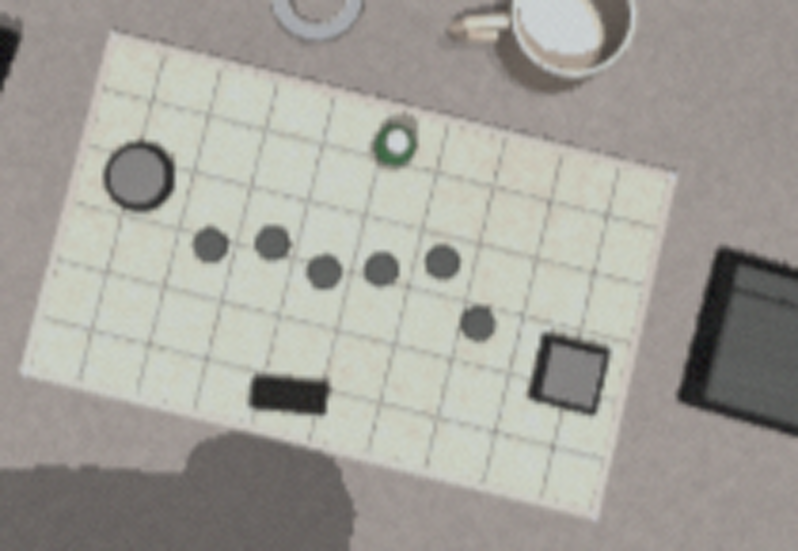

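Both views agree to within 2 mm. The board measures 0.40 x 0.236 m and the pads sit about ±0.154 m along its y axis, so all of this matches what was given. Next I'll close the fingers, approach and press start.

```bash
cat >> h.py <<'E'
START=(.6045,.143); FIN=(.467,-.139)
CNT=[(.5568,.0977),(.5571,.0558),(.537,.0215),(.5377,-.017),(.5418,-.0582),(.5002,-.0807)]
def press(xy,fmax=3.0):
    manip.servo_line([*xy,.036],vel=.06); manip.sleep(.2)
    f0=manip.current_force()[2]
    for z in np.arange(.0325,.0255,-.001):
        manip.servo_line([*xy,z],vel=.02); manip.sleep(.1)
        f=manip.current_force()[2]-f0
        print(round(z,4),manip.current_tool_pos().round(4),round(f,2))
        if f>fmax: break
E
python3 - <<'E'
from h import *
effector.close(5); q=manip.current_tcp_rot()
manip.move_pose([*START,.16],q); manip.servo_line([*START,.06],vel=.12)
press(START); manip.sleep(.3)
manip.servo_line([*START,.045],vel=.04)
print(manip.current_clock(),manip.current_tool_pos(),manip.current_force(),manip.current_finger_gap())
cv2.imwrite("pics/a.png",cv2.resize(viewer.get_image("scene")[80:280,180:440,::-1],None,fx=3,fy=3))
E
```

```text
0.0325 [0.6045 0.143  0.0325] -0.35
0.0315 [0.6046 0.143  0.0316] 1.47
0.0305 [0.6047 0.143  0.0306] 0.19
0.0295 [0.6047 0.1431 0.0296] 2.46
0.0285 [0.6046 0.143  0.0286] 2.11
0.0275 [0.6046 0.143  0.0276] 2.5
0.0265 [0.6047 0.143  0.0266] 4.03
8.9583 [0.60420983 0.14286022 0.04493321] [ 0.06946003  0.23926873 -0.81753083] 0.000585070219409642
```

View pics/a.png

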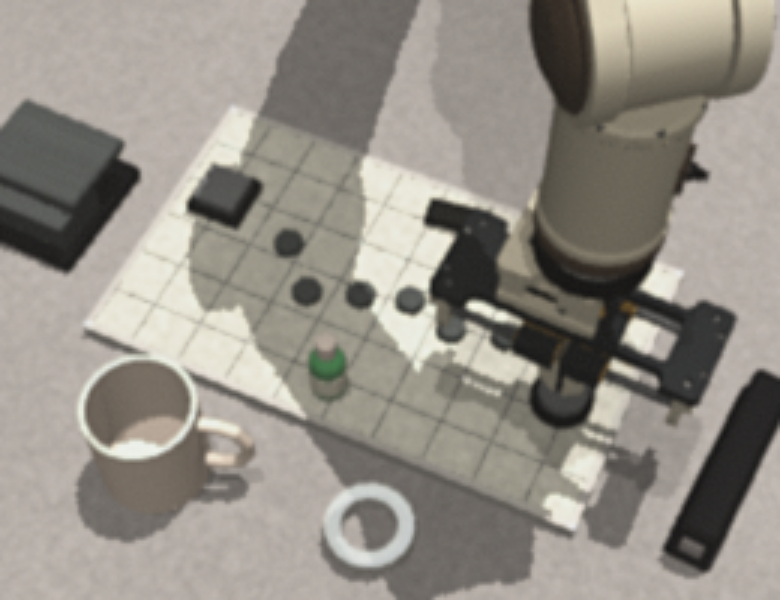

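The fingers stand over the middle of the start pad at about (560,395) in the crop, and the counters and bottle haven't moved. The pad went down about 5.4 mm with the force rising as expected, and it has been released. Now I'll follow the counters and press the finish pad.

```bash
python3 - <<'E'
from h import *
d=np.array(CNT[0])-START; a=np.array(START)+d*.7
manip.servo_line([*START,.040],vel=.05)
manip.servo_line([*CNT[0],.040],vel=.05)
for c in CNT:
    manip.servo_line([*c,.0265],vel=.035); manip.sleep(.15); print(manip.current_tool_pos().round(4),manip.current_clock())
manip.servo_line([*CNT[-1],.040],vel=.05)
manip.servo_line([*FIN,.040],vel=.05)
press(FIN)
manip.sleep(.3)
print(manip.current_clock(),manip.current_tool_pos(),manip.current_force())
cv2.imwrite("pics/b.png",cv2.resize(viewer.get_image("scene")[80:280,180:440,::-1],None,fx=3,fy=3))
E
```

```text
[0.5569 0.0977 0.0266] 11.4083
[0.5571 0.0561 0.0265] 12.9083
[0.5371 0.0218 0.0265] 14.3417
[ 0.5377 -0.0167  0.0265] 15.7417
[ 0.5418 -0.0579  0.0265] 17.225
[ 0.5003 -0.0805  0.0265] 18.875
0.0325 [ 0.4669 -0.139   0.0324] -1.13
0.0315 [ 0.4671 -0.139   0.0316] 0.13
0.0305 [ 0.4671 -0.139   0.0305] -0.23
0.0295 [ 0.4671 -0.139   0.0295] 1.92
0.0285 [ 0.4671 -0.139   0.0285] 1.65
0.0275 [ 0.4671 -0.139   0.0275] 2.07
0.0265 [ 0.4671 -0.139   0.0265] 3.53
24.0583 [ 0.46708377 -0.1389907   0.02653398] [-0.40038792 -0.28601236  3.64847606]
```

View pics/b.png

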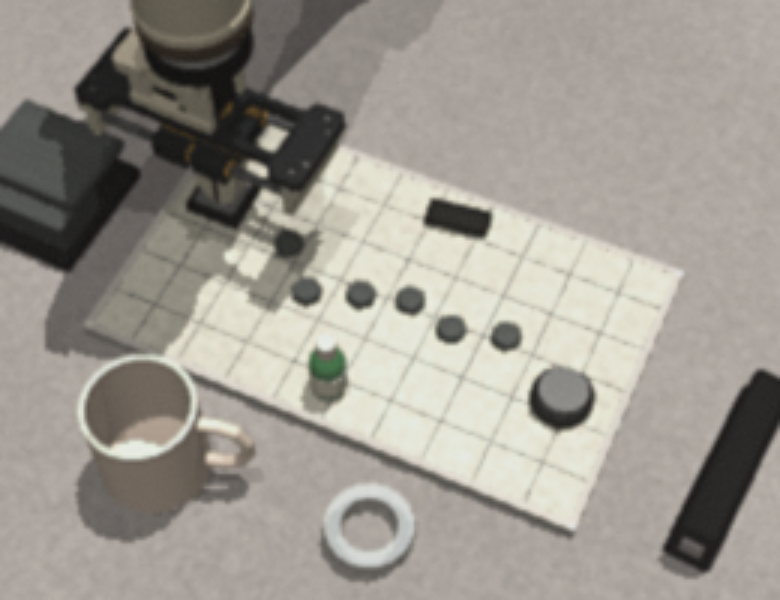

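The fingers are holding the finish pad down at about (222,200). All six counters and the bystanders are where they were, and the start pad is up again.

```bash
python3 -c "
from bench import manip
print(manip.hand_in())"
```

```text
the job is handed in; nothing more can be done
None
```

The job is handed in after about 24 s: start pad pressed and released, all six counters followed about 6 mm above, and the finish pad held down at about 3.6 N; nothing else appears moved in the last picture.

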